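Stop the machine left on at the workshop bench, then reset its mushroom stop

ROBOT

A 6-joint arm with a two-finger parallel gripper is mounted at the origin on the work surface. World frame = base frame: x ahead of the robot, y to its left, z up, the work surface at z = 0. Lengths are in mm, angles in degrees, forces in N, time in s.
With the tool pointing down it reaches from about 325 to 925 mm from the base axis. Payload 3.1 kg.
Tool frame: the origin (TCP) lies at the very end of the fingers, on their centre line; the grasp point (between the pads) lies grasp_offset behind it (grasp_offset is the distance from the TCP to the grasp point, in mm); z points along the fingers, x is the direction in which the jaws open and shut, and the axes are right-handed (so a half turn about z gives the same grasp; the last joint's range is limited). The gripper opens to 85 mm and grips with 20 to 120 N. Pads are 22 mm wide; open, the fingers measure 114 mm over their backs; the gripper's body (76 mm by 85 mm) begins 54 mm behind the grasp point. The pads swing forward as they close: fully open they stand 13 mm farther back than shut.
Start: joints at [-79.71, 12.427, 92.441, -0, 75.132, -6.429], TCP at [179.819, -598.585, 231.3] pointing down, gripper open.
Joint ranges: [-157.48, 157.48], [-44.54, 120.13], [17.64, 146.25], [-64.5, 244.5], [7.68, 150.69], [-147.95, 147.95]. Speed limits (degrees/s): [159.86, 159.86, 180, 180, 180, 180].

INTERFACE

Orientations are given as [roll, pitch, yaw] about the fixed x, y, z axes, in that order (R = Rz(yaw) Ry(pitch) Rx(roll)).
In Python, from station import * gives the robot as it stands. Calls block until the motion is done:
- goto(position, orientation): joint-space move of the TCP to a pose.
- move_l(position, attitude=None, speed=150): straight line of the TCP; attitude=None keeps the orientation; speed is the mean speed in mm/s.
- move_j(angles): joint-space move.
- grip(opening, squeeze=None): finger opening in mm; squeeze is the grip in N (None keeps the last); returns when the fingers have stopped.
- wait(seconds).
- solve_ik(position, orientation): joint angles nearest the present ones, or None.
- get_obs(): the state.
- get_image(name): name is "scene" or "top" or "wrist"; returns the picture (400x640x3 uint8, red, green, blue); there is no depth.
- get_calibration(name): a dict with "fx", "fy", "cx", "cy" (pixels), "R" (3x3) and "t" (3): a world point X has camera coordinates R X + t; the wrist camera has in their place "mount" (4x4, takes a point from camera to tool coordinates, whose origin is the TCP and whose axes are the tool frame's). Camera axes: x right, y down, z forward; pixel columns grow to the right and rows downward; lengths in mm; the calibration is good to about 2 mm. The wrist camera is an equidistant fisheye: a pixel r from the principal point sees the ray r / f radians off the axis. A picture is of the moment at which its call begins: read the wrist's pose just before it. get_calibration takes no time and is no camera call.
A pose or a line that the arm cannot do raises Unreachable and nothing moves.
- sign_off(): hands the job in, once; it reports no verdict.
Trained networks look in the newest picture that a camera, given by its name, has taken for a name from the list of things; names that differ only in an ending like _2 or _b are one class to them, and where a whole thing is asked for, a point or a joint stands for the part that bears it (a point fixed in the world has none). Each returns a list of dicts, best first, with "score" (0 to 1); they miss things now and then, are a little off and sometimes report something else, mostly with a low value. They report only what shows in the picture. A call takes as long as a camera call.
- spot_in(name, camera): "extent" ([centre column, centre row, width, height] in pixels, round what is visible of it).
- regions_of(name, camera): "region" (400x640 bool, what is visible of it) and "extent" ([centre column, centre row, width, height] in pixels, round what is visible of it).
The state is a dict: "t": time; "joint_pos": joint angles; "qvel": joint speeds; "effort": joint torques, N m; "tcp_pos": TCP position; "ee_rot": TCP orientation; "wrist_force": force on the tool from outside, world axes, zero at the start; "moment": the same for the moment, N m; "grip_width": finger opening in mm.
Only numpy, scipy, OpenCV 4.12 (cv2) and the standard library are available. Lean on these libraries where they do the work, as an engineer would, in place of code of your own. Each camera call takes 0.05 s, during which the arm holds its last target. There are 200 camera calls.

TASK

One of the two control boxes on this bike-shop bench has been left switched on: its rotary switch handle stands askew across the box, while the handle of the box that is off points straight along it. On the box that is on, push the mushroom stop down until it latches and stays down by itself, then turn the rotary switch fully back to off, and only after that twist the mushroom clockwise so that it springs back up and the machine is safe and ready. Leave the other box's controls alone and do not knock about the parts and tools lying on the bench.

Things in the scene. Friction and masses are not known exactly. Their poses are not given: they have to be found in the camera images.
- box_1: Grey control box fixed to the bench, 190 long (its x) by 84 wide (y) by 66 mm high, with low feet at its sides. Origin: centre of its underside, z up, x away from the robot within 0.35 rad. From its far end a gland and conduit elbow reach to x = 155, 43 mm high. On its lid: mushroom stop, axis at x = -48, y = 0; rotary switch, axis at x = +48, y = 0. Box 1 may be the left or the right one.
- mushroom_1_top (a point): Centre of the top of box 1's mushroom head: a round red 40 mm disc, 16 mm thick, low dome, its straight rim from 14.5 to 5.5 mm below this point. This point is 102 mm above the bench when up, 95 mm when latched. Below the head: a 14 mm stem and, on the lid (66 mm above the bench), a collar 31 mm wide, 8 mm high. The point turns with the head.
- press_1 (a joint): Depth (m) to which box 1's mushroom is pushed: 0 fully up, about 0.007 latched, 0.0095 bottom stop. A spring lifts it (4 N at the top, 8 N when latched). Pushed past 8 mm it latches, and stays when let go; slowly this takes 8 to 10 N, fast up to 20 N for a moment, so a lower force stop may halt short. Twisted clockwise past about 0.5 rad it is freed and rises as the grip yields.
- twist_1 (a joint): Angle (rad) by which box 1's mushroom is twisted clockwise seen from above: 0 at rest, stop at 0.75. A light spring (0.03 to 0.07 N m) turns it back to 0 when let go. While latched, the head is freed from about 0.5 rad on.
- switch_1 (a joint): Angle (rad) of box 1's rotary switch, clockwise seen from above: 0 is off (handle along the box, white pointer line away from the mushroom), 1.047 (60 degrees) is on; end stops at both. It stays where it is left. Turning takes about 0.1 N m.
- handle_1_top (a point): Centre of the top of box 1's switch handle, on the switch axis, 100 mm above the bench; x along the bar to its pointer end. Handle: upright black bar 12 mm thick, 25 mm high, reaching 28 mm behind the axis and 30 mm in front, where the last 12 mm are 8.5 mm thick, with a white line on top. At its foot a bright disc 42 mm wide, 6 mm thick, on a 60 mm square plate 4 mm thick.
- box_2: The other control box, the same in every size and part as box_1.
- mushroom_2_top (a point): As mushroom_1_top, on box 2.
- press_2 (a joint): As press_1, on box 2.
- twist_2 (a joint): As twist_1, on box 2.
- switch_2 (a joint): As switch_1, on box 2.
- handle_2_top (a point): As handle_1_top, on box 2.
- cassette: Bicycle sprocket cassette lying on the bench, a stepped steel cone 107 mm across and 29 mm high; origin at the centre of its underside. Bystander.
- grease_tub: Tub with a lid, 62 mm across and 62 mm high; origin at the centre of its underside. Bystander.
- spanner: Steel spanner lying on the bench; origin under its middle, x along it. Bystander.
- pedal: Bicycle pedal lying on the bench, 95 by 80 mm and 26 mm high, with a 30 mm axle stub; origin at the centre of its underside. Bystander.

How it is judged (in metres and radians):
On the way, in this order (a step that is already met when the one before it is completed fails the run):
1. the mushroom of the box that is on is latched down and untouched, its switch still on (value of joint press_1 above 0.0055 m and value of joint switch_1 above 0.85 rad and contact force between box_1 and the fingers below 0.3 N), for 0.2 s.
2. with the mushroom still latched down, that box's switch is turned to off (value of joint press_1 above 0.0055 m and value of joint switch_1 below 0.12 rad), for 0.2 s.
3. the mushroom has been released and is fully up again, the switch still off (value of joint press_1 below 0.0015 m and value of joint switch_1 below 0.12 rad), for 0.2 s.
At the end, for the whole second after the job is handed in: Both mushrooms are fully up (within 1.5 mm), both rotary switches are at off (within 0.12 rad), and the cassette, tub, spanner and pedal lie within 20 mm of where they were (all of step 3 and value of joint press_2 below 0.0015 m and value of joint switch_2 below 0.12 rad and distance of each of cassette, grease_tub, spanner, pedal from where it was at the start of the episode below 0.02 m); the robot touches nothing.
It fails at once if the mushroom is twisted towards release while its switch is still on (value of joint twist_1 above 0.4 rad and value of joint switch_1 above 0.2 rad).
It fails at once if the other box's mushroom is pushed or its switch turned (value of joint press_2 above 0.004 m or value of joint switch_2 above 0.2 rad or value of joint twist_2 above 0.3 rad).
It fails at once if a bystander is shifted by more than 30 mm (distance of any of cassette, grease_tub, spanner, pedal from where it was at the start of the episode above 0.03 m).
It also fails if it takes over 64 s, if anything falls off the work surface, if the arm or the gripper's body presses on something with over 40 N, if the wrist force passes 120 N, or if a joint passes its speed limit or range.

## Working session

There is one attempt and no reset: what is moved stays moved. The work goes in short steps, each a Python script; the robot and the scene stay as the last script left them, time stands still between calls to the robot, and variables do not carry over. Pictures are saved under pics/ and viewed, about 8 in all and at most 12, crops included, and the job is handed in when it is done.

```bash
ls; mkdir -p pics
python3 - <<'E'
from station import *
import cv2, numpy as np
for n in ["scene","top"]:
    cv2.imwrite(f"pics/{n}0.png", get_image(n)[:,:,::-1])
    c=get_calibration(n); print(n,c)
    for k in ["box_1","mushroom_1_top","handle_1_top"]:
        print(k,[(np.round(d["extent"],1).tolist(),round(d["score"],2)) for d in spot_in(k,n)])
print(get_calibration("wrist"))
o=get_obs(); print(o)
E
```

```text
pics
scene {'fx': 479.25783329345677, 'fy': 479.25783329345677, 'cx': 319.43878622659497, 'cy': 191.80515853410472, 'R': array([[ 0.52264211,  0.85245476, -0.01288858],
       [ 0.72556758, -0.45268355, -0.5182946 ],
       [-0.44765714,  0.26153105, -0.85510502]]), 't': array([-204.48706718, -411.03908884, 1463.09067942])}
box_1 [([280.4, 235.8, 69.3, 101.9], 0.84), ([404.9, 146.6, 62.8, 95.4], 0.71)]
mushroom_1_top [([267.4, 199.2, 12.8, 9.7], 0.63), ([269.4, 201.6, 21.1, 16.5], 0.17)]
handle_1_top [([288.8, 234.1, 20.2, 24.9], 0.56)]
top {'fx': 441.11200475198086, 'fy': 441.11200475198086, 'cx': 318.00927892308226, 'cy': 208.33014769019007, 'R': array([[-0.01526796, -0.99974794,  0.01646047],
       [-0.99426597,  0.01343755, -0.10608775],
       [ 0.10583982, -0.01798583, -0.99422052]]), 't': array([-121.35784422,  592.98933772, 1232.51899337])}
box_1 [([209.2, 232.2, 56.5, 88.0], 0.87), ([350.9, 207.8, 40.0, 83.7], 0.77)]
mushroom_1_top [([352.4, 233.2, 16.1, 15.9], 0.5)]
handle_1_top [([353.4, 197.1, 17.5, 15.3], 0.49)]
{'fx': 309.70691628693146, 'fy': 309.70691628693146, 'cx':
[... 358 characters left out ...]
000000e+00,
         1.00000000e+00]])}
{'t': 0.4, 'joint_pos': array([-7.97093666e+01,  1.24365706e+01,  9.24523656e+01,  1.10491105e-03,
        7.51314042e+01, -6.42606264e+00]), 'qvel': array([-0.04058992, -0.04013962, -0.11646064,  0.09522298, -0.08949112,
        0.0218943 ]), 'effort': array([-2.06124713e-05, -3.96242845e+01, -3.03633213e+01, -2.25176800e-04,
        3.87609369e-03,  8.79222029e-07]), 'tcp_pos': array([ 179.81078885, -598.47684161,  231.09776098]), 'ee_rot': array([-1.79996662e+02,  2.00931257e-02, -7.32835870e+01]), 'wrist_force': array([-2.06023421, -0.17393763,  0.87548127]), 'moment': array([-0.06130172,  0.05016576,  0.05741921]), 'grip_width': 85.33668437887428}
```

Run:
```python
import cv2,numpy as np
a=cv2.imread("pics/top0.png"); 
cv2.imwrite("pics/topc.png",cv2.resize(a[120:320,150:420],None,fx=2.9,fy=2.9,interpolation=cv2.INTER_CUBIC))
```

```text
(no output)
```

View pics/topc.png

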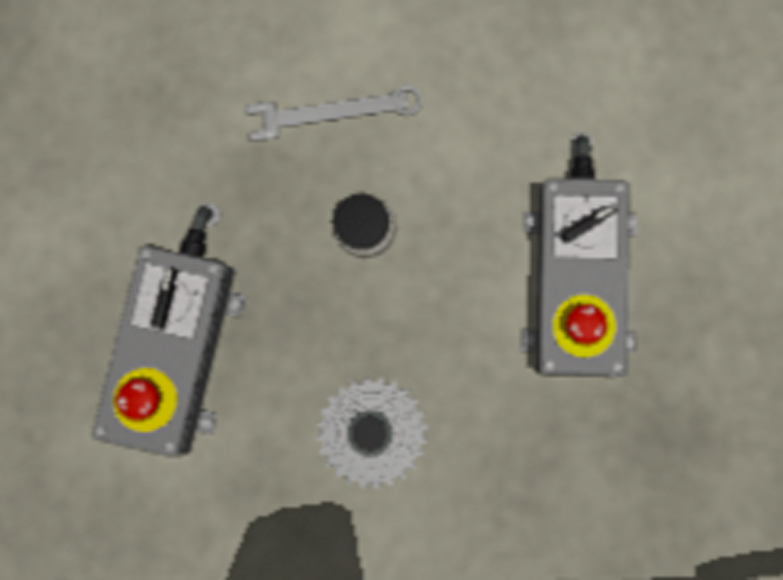

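View pics/scene0.png

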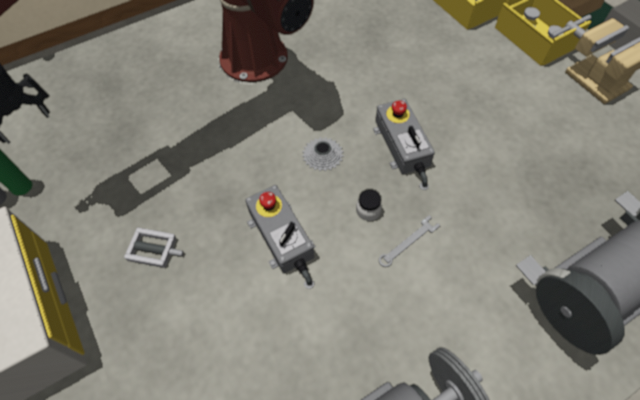

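The top picture shows the right-hand box (mushroom about (352,233), handle about (353,197)) with its handle about 60° askew, so it is the one that is on. The left box's handle lies along the box. Spanner, tub and cassette lie between the boxes. Next I'll look from close by with the wrist camera.

```bash
cat > h.py <<'E'
from station import *
import cv2, numpy as np
from scipy.spatial.transform import Rotation as Ro
def ray(cam,uv):
    c=get_calibration(cam); 
    if cam=="wrist":
        o=get_obs(); T=np.eye(4); T[:3,:3]=Ro.from_euler("xyz",o["ee_rot"],degrees=True).as_matrix(); T[:3,3]=o["tcp_pos"]
        M=T@c["mount"]; d=np.array([(uv[0]-c["cx"])/c["fx"],(uv[1]-c["cy"])/c["fy"]]); th=np.hypot(*d)
        v=np.r_[d/th*np.sin(th),np.cos(th)]; return M[:3,3],M[:3,:3]@v
    v=np.array([(uv[0]-c["cx"])/c["fx"],(uv[1]-c["cy"])/c["fy"],1]); return -c["R"].T@c["t"],c["R"].T@v
def at(cam,uv,z):
    p,v=ray(cam,uv); return p+v*(z-p[2])/v[2]
def st(tag=""):
    o=get_obs(); print(tag,"t",round(o["t"],2),"tcp",o["tcp_pos"].round(1),"rot",o["ee_rot"].round(1),"F",o["wrist_force"].round(1),"M",o["moment"].round(2),"w",round(o["grip_width"],1)); return o
E
python3 - <<'E'
from h import *
m=at("top",(352.4,233.2),95); h=at("top",(353.4,197.1),98)
print(m,h,at("scene",(267.4,199.2),97),at("scene",(288.8,234.1),92))
c=(m+h)/2
# camera sits at tool -y; candidates
for yaw in (90,-90,0,180):
    print(yaw, solve_ik([c[0],c[1],260],[180,0,yaw]))
E
```

```text
[ 515.43267911 -221.01048765   95.        ] [ 613.73293416 -225.77813924   98.        ] [ 522.95056311 -217.9915779    97.        ] [ 622.92537211 -219.25697296   92.        ]
90 [ -28.20799333    9.02529094   93.27204568    0.           77.70266338
 -118.20799333]
-90 [-2.82079933e+01  9.02529094e+00  9.32720457e+01 -2.54444375e-14
  7.77026634e+01  6.17920067e+01]
0 [-2.82079933e+01  9.02529094e+00  9.32720457e+01 -2.54444375e-14
  7.77026634e+01 -2.82079933e+01]
180 None
```

Run:
```python
from h import *
goto([555,-221,240],[180,0,90]); st()
im=get_image("wrist"); cv2.imwrite("pics/w1.png",im[:,:,::-1])
for k,z in [("mushroom_1_top",97),("handle_1_top",92)]:
    for d in spot_in(k,"wrist")[:3]: print(k,np.round(d["extent"],1),round(d["score"],2),at("wrist",d["extent"][:2],z).round(1))
try: print(grasp_offset)
except Exception as e: print(e)
```

```text
t 2.33 tcp [ 554.8 -221.7  240. ] rot [-180.     0.    89.9] F [ 0.1 -0.6  0.3] M [0.   0.02 0.02] w 85.7
mushroom_1_top [323.5 147.   44.6  41.8] 0.83 [ 518.1 -219.    97. ]
mushroom_1_top [624.5 120.8  20.1  30.8] 0.44 [457.6 191.9  97. ]
handle_1_top [319.2 236.1  51.3  47.8] 0.87 [ 610.5 -223.1   92. ]
handle_1_top [603.7 184.6  28.1  39.5] 0.5 [550.2 167.6  92. ]
18.700000000000003
```

View pics/w1.png

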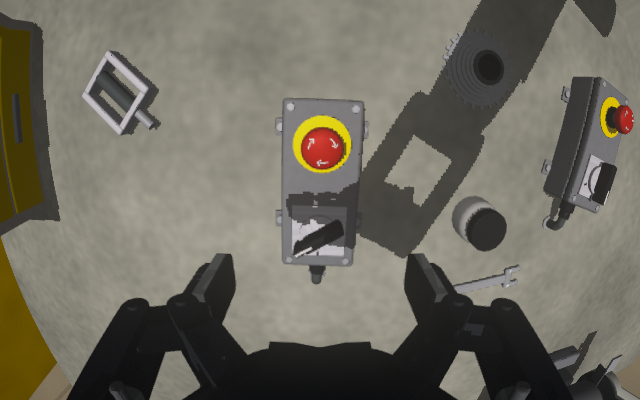

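The wrist picture shows box 1 with its lid corners at about (282,97), (364,101), (353,266) and (283,264). The red head is at (323,147) and the handle at (319,236), askew. Now to work out the box pose from those.

Run:
```python
from h import *
P=np.array([at("wrist",p,66)[:2] for p in [(282,97),(364,101),(353,266),(283,264)]]); print(P.round(1), P.mean(0))
f=(P[2]+P[3])/2-(P[0]+P[1])/2; print("len",np.hypot(*f),"yaw",np.degrees(np.arctan2(f[1],f[0])))
r=max(regions_of("handle_1_top","wrist"),key=lambda d:d["score"])["region"]
im=cv2.imread("pics/w1.png")
b=im.max(2)
w=at("wrist",(297,255),100);e=at("wrist",(341,224),100);print("handle line",w,e,(w+e)/2, np.degrees(np.arctan2(*(w-e)[1::-1])))
cv2.imwrite("pics/w1c.png",cv2.resize(im[85:280,260:385],None,fx=3,fy=3,interpolation=cv2.INTER_CUBIC))
```

```text
[[ 470.8 -260.4]
 [ 474.8 -177.7]
 [ 661.9 -183.4]
 [ 659.1 -265.7]] [ 566.67171412 -221.81016334]
len 187.7702798018727 yaw -1.6783654208084078
handle line [ 628.32442222 -245.89045176  100.        ] [ 593.59633011 -201.47279719  100.        ] [ 610.96037616 -223.68162448  100.        ] -51.97980678402139
```

View pics/w1c.png

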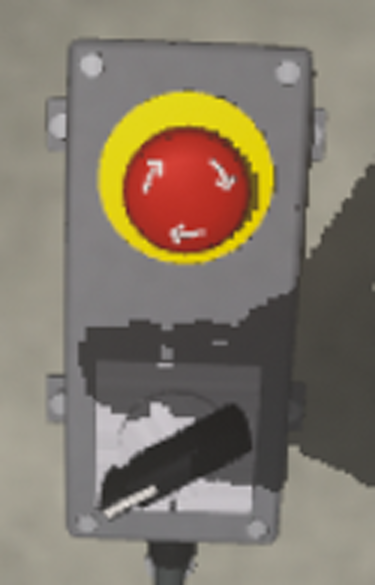

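Run:
```python
from h import *
grip(0,40)
m=[518.5,-220.0]
move_l(m+[130],[180,0,90]); f0=get_obs()["wrist_force"][2]
move_l(m+[104],speed=60)
z=102.0; log=[]
while z>90.5:
    move_l(m+[z],speed=15); o=get_obs(); f=o["wrist_force"][2]-f0; log.append((z,round(o["tcp_pos"][2],1),round(f,1)))
    if f>16: break
    z-= 1.0 if z>95 else 0.5
print(log)
move_l(m+[125],speed=80); wait(.3); st()
im=get_image("wrist"); 
cv2.imwrite("pics/w2.png",im[:,:,::-1])
```

```text
[(102.0, np.float64(102.1), np.float64(-0.6)), (101.0, np.float64(101.6), np.float64(2.8)), (100.0, np.float64(100.3), np.float64(4.0)), (99.0, np.float64(99.4), np.float64(5.5)), (98.0, np.float64(98.7), np.float64(6.6)), (97.0, np.float64(97.6), np.float64(5.3)), (96.0, np.float64(96.5), np.float64(5.7)), (95.0, np.float64(95.6), np.float64(5.5)), (94.5, np.float64(95.1), np.float64(5.0)), (94.0, np.float64(94.6), np.float64(5.4)), (93.5, np.float64(94.1), np.float64(5.6)), (93.0, np.float64(93.8), np.float64(6.6)), (92.5, np.float64(93.3), np.float64(6.2)), (92.0, np.float64(92.9), np.float64(7.4)), (91.5, np.float64(92.4), np.float64(7.8)), (91.0, np.float64(92.3), np.float64(9.4))]
 t 9.71 tcp [ 518.1 -219.8  124.4] rot [-179.9   -0.    90. ] F [ 0.1 -0.1 -0.3] M [0.07 0.01 0.02] w -0.5
```

Run:
```python
from h import *
m=[518.5,-220.0]
f0=get_obs()["wrist_force"][2]
move_l(m+[102],speed=80)
for z in (100,98.5,97):
    move_l(m+[z],speed=20); o=get_obs(); print(z,o["tcp_pos"][2].round(1),(o["wrist_force"][2]-f0).round(1))
move_l(m+[140],speed=100); wait(.3)
# switch: approach with the jaws across the bar
grip(40,40)
goto([614,-223.2,150],[180,0,28.3]); st()
im=get_image("wrist"); cv2.imwrite("pics/w3.png",im[:,:,::-1])
```

```text
100 100.2 -0.0
98.5 98.6 -0.2
97 96.9 0.2
 t 13.36 tcp [ 613.6 -223.1  149.7] rot [-180.     0.    28.3] F [-0.1 -0.8 -0.6] M [-0.01  0.02  0.02] w 40.1
```

View pics/w3.png

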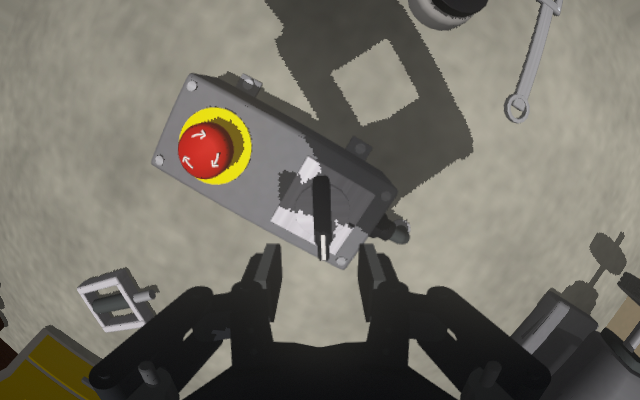

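Latch confirmed: there was no contact down to 97 mm. The picture shows the bar, roughly (320,177) to (323,260), centred between the jaws and along the pads.

Run:
```python
from h import *
h=[614.2,-223.2,81]
move_l(h,speed=100); st("down")
grip(0,30); st("gripped")
for a in (43,58,73,85,90):
    move_l(h,[180,0,a],speed=60); st(a)
```

```text
down t 14.25 tcp [ 614.7 -223.5   81.5] rot [180.   -0.   28.3] F [0.3 0.1 0.2] M [-0.04  0.01 -0.07] w 39.9
gripped t 14.61 tcp [ 615.6 -223.2   82.4] rot [ 1.799e+02 -1.000e-01  2.830e+01] F [2.2 0.8 2.2] M [ 0.22 -0.25  0.08] w 11.2
43 t 15.02 tcp [ 615.6 -223.2   82.4] rot [ 1.799e+02 -1.000e-01  4.290e+01] F [3.3 2.6 5.5] M [ 0.43 -0.34  0.1 ] w 11.1
58 t 15.43 tcp [ 615.6 -223.3   82.4] rot [ 1.798e+02 -1.000e-01  5.790e+01] F [1.9 3.1 5.6] M [ 0.49 -0.44  0.09] w 10.8
73 t 15.83 tcp [ 615.5 -223.3   82.4] rot [179.8  -0.   72.9] F [2.8 1.8 6.1] M [ 0.49 -0.45  0.1 ] w 11.5
85 t 16.19 tcp [ 615.5 -223.3   82.4] rot [179.8   0.   84.9] F [2.6 2.6 4.9] M [ 0.46 -0.4   0.12] w 11.6
90 t 16.44 tcp [ 615.5 -223.3   82.4] rot [179.8  -0.   89.6] F [2.2 1.9 5.7] M [ 0.39 -0.36 -0.92] w 11.0
```

The moment jump at 90° is the end stop. I'll release, retreat and check.

Run:
```python
from h import *
h=[614.2,-223.2]
wait(.2); grip(40,30); move_l(h+[160],speed=120)
grip(85); goto([518.5,-220,150],[180,0,110]); wait(.2); st()
im=get_image("wrist"); cv2.imwrite("pics/w4.png",im[:,:,::-1])
for d in spot_in("mushroom_1_top","wrist")[:2]: print(d["extent"],d["score"],at("wrist",d["extent"][:2],90))
```

```text
t 19.04 tcp [ 520.  -220.5  150.8] rot [1.799e+02 1.000e-01 1.100e+02] F [-0.6  0.1  0.2] M [-0.03  0.03  0.04] w 85.4
[321.0, 212.2, 52.7, 53.7] 0.7 [ 516.10848359 -221.34520137   90.        ]
[307.6, 233.2, 161.1, 220.5] 0.53 [ 534.48658091 -224.81407022   90.        ]
```

View pics/w4.png

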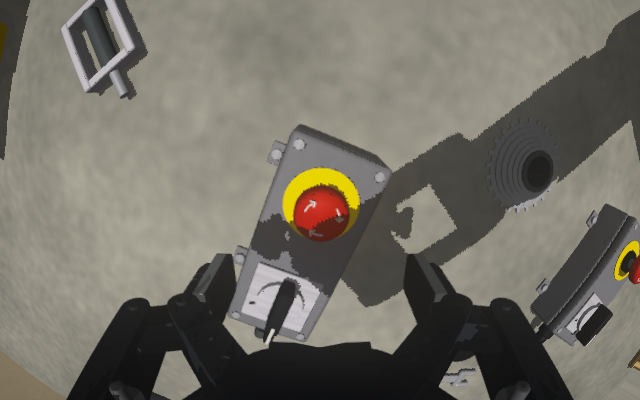

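Switch handle lies along the box, pointer away (282,310). The mushroom at (321,212) is still down. Now grip its rim and twist clockwise.

Run:
```python
from h import *
m=[517.8,-220.3,76]
move_l(m,speed=100); st("down")
grip(0,25); st("gripped")
for a in (95,85,78,72,68):
    move_l(m,[180,0,a],speed=60); st(a)
wait(.2); grip(85); st("open"); wait(.2)
move_l(m[:2]+[160],speed=120)
# touch test, closed fingers, light
grip(0,25); move_l(m[:2]+[108],[180,0,90],speed=120); f0=get_obs()["wrist_force"][2]
for z in (103.5,102.5,101.5):
    move_l(m[:2]+[z],speed=15); o=get_obs(); print(z,o["tcp_pos"][2].round(1),(o["wrist_force"][2]-f0).round(1))
    if o["wrist_force"][2]-f0>1.5: break
move_l([535,-220,230],speed=120); wait(.3); st()
cv2.imwrite("pics/w5.png",get_image("wrist")[:,:,::-1])
```

```text
down t 20.03 tcp [ 518.4 -220.6   76.6] rot [1.8e+02 1.0e-01 1.1e+02] F [-1.2 -0.   0.2] M [-0.05 -0.05 -0.05] w 85.2
gripped t 20.52 tcp [ 518.1 -220.2   76.7] rot [180.   0. 110.] F [-0.   1.5  4.7] M [ 0.25  0.13 -0.  ] w 38.2
95 t 20.93 tcp [ 518.  -219.8   76.5] rot [180.   -0.   95.1] F [-1.5  3.8  6.1] M [0.65 0.15 0.05] w 38.4
85 t 21.25 tcp [ 518.  -219.5   76.6] rot [-1.80e+02 -1.00e-01  8.51e+01] F [-1.7  3.8  6.1] M [0.7  0.23 0.07] w 38.7
78 t 21.52 tcp [ 518.  -219.3   76.7] rot [-1.80e+02 -1.00e-01  7.81e+01] F [-1.4  5.   7.1] M [0.83 0.18 0.11] w 38.3
72 t 21.78 tcp [ 518.1 -219.2   76.7] rot [-1.80e+02 -1.00e-01  7.21e+01] F [-0.6  4.7  7. ] M [0.87 0.23 0.07] w 38.7
68 t 22.03 tcp [ 518.1 -219.1   76.7] rot [-1.80e+02 -1.00e-01  6.81e+01] F [-1.3  5.6  6.6] M [0.97 0.15 0.13] w 38.4
open t 22.76 tcp [ 517.6 -220.4   75.8] rot [-180.    0.   68.] F [-0.7 -0.1  1. ] M [ 0.01  0.03 -0.02] w 84.9
103.5 103.6 -0.0
102.5 102.4 1.0
101.5 101.9 2.8
 t 27.64 tcp [ 534.7 -219.9  229.4] rot [-180.   -0.   90.] F [-0.2  0.7  0.2] M [ 0.02 -0.01  0.02] w 0.2
```

View pics/w5.png

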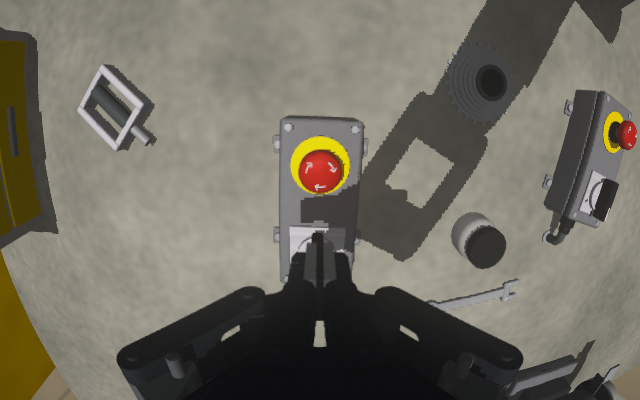

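Contact force at 102 mm again, so the mushroom is up at (320,171). The bystanders lie where they were. The arm is clear, so I'm handing in.

```bash
python3 -c "
from station import *
print(sign_off())"
```

```text
the job is handed in; nothing more can be done
None
```

The job is done and handed in; the arm clock read about 28 s of the 64 s allowed. The box that was on was the right-hand one.

- **Latching:** I pressed the mushroom to its bottom stop. A re-touch found no contact force down to 97 mm, so it was latched.
- **Switch off:** I turned the handle about 61° counter-clockwise until the moment jumped to about 0.9 N m at the end stop. A picture then showed the handle along the box.
- **Release:** I gripped the head, turned the gripper 42° clockwise and let go. A light touch met it again at about 102 mm, so it is fully up.

In the last wrist picture the other box and the bystanders looked unmoved, and the arm was clear at 229 mm. In that picture the fingers covered most of the switch handle. Its off position rests on the earlier picture and the end-stop moment. No check failed.

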